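# Build up the bar-measuring stack on the inspection pallet

### The job

Set up the thick bar for measuring: on the rectangular pallet with the raised end lips (not the round disc), centre the flat riser block between the lips, put the V-block centred on it with the groove upwards and running along the riser's long side, lay the thicker of the two bars centred in the groove, and finally stand the bridge centred across the bar with its two feet on the V-block either side of the bar. Build in that order, set every part down gently and squarely, let go of everything, and leave the thinner bar and the steel ring where they lie.

Things in the scene. Friction and masses are not known exactly. Their poses are not given: they have to be found in the camera images.
- pallet: Fixed ground-steel plate, 130 (x) by 90 (y) mm, 8 mm thick, with a raised lip along each short end (10 mm wide, top 14 mm above the table, 110 mm free between them). The stack stands here: riser underside 8 mm above this origin. Origin: centre of the underside, at table height; x from lip to lip, z up.
- disc: Fixed round aluminium disc, diameter 116 mm, 10 mm high, with dark slots crossing at its centre. Stays empty. Origin: centre of the underside.
- riser: Loose flat block, bare aluminium, 90 (x) by 66 (y) by 25 (z) mm, two dark hole marks on top, about 0.4 kg, lying flat. Origin: centre of the underside; z up. To end with x along the pallet's x (either way round). Can be gripped across the 66 mm.
- vblock: Loose dark steel V-block, 60 (x) by 66 (y) by 36 (z) mm, 0.4 kg. A 90 degree groove runs along x in the middle of the top: 32 mm wide, 16 mm deep; flats 17 mm wide beside it. Stands groove up. Origin: centre of the underside; z up. To end with x along the riser's x (either way), underside 25 mm above the riser's origin. Can be gripped across the 60 mm.
- thick_bar: Loose round steel bar, diameter 40, length 80 mm, dark bore mark at the ends, 0.35 kg, lying, can roll. Origin: its centre, on the axis (20 mm above the table); x along the bar, y and z turn as it rolls. In the groove its axis is 48.3 mm above the V-block's origin, 12.3 mm above the flats: fingertips gripping its sides at most 10 mm below the axis.
- thin_bar: Loose round steel bar like the other but thinner: diameter 24 mm, 80 mm long, lying on its side (it can roll). Not used: leave it. Origin: its centre, on the axis, 12 mm above the table; x along the bar.
- bridge: Loose aluminium upside-down U on two feet, 30 (x) by 64 (y) mm, 0.15 kg. Legs 8 mm thick, 48 mm apart inside; beam 36 to 46 mm up; on it a black grip block 16 (x) by 34 (y) mm, up to 70 mm: grip across the 16. Origin: centre between the feet, at their undersides; z up. Its passage runs along x: to end along the bar, feet 36 mm above the V-block's origin.
- ring: Loose steel ring, outer diameter 60 mm, bore 36 mm, 20 mm high, lying flat. Not used: leave it. Origin: centre of the underside.
Not all that is in view belongs to the job. What is shaped like the thick_bar but pink or purple is not meant.

How it is judged (in metres and radians):
On the way, in this order (a step that is already met when the one before it is completed fails the run):
1. the riser block lies flat on the pallet between its end lips, released (x of riser in the frame of pallet between -0.012 and 0.012 m and y of riser in the frame of pallet between -0.012 and 0.012 m and z of riser in the frame of pallet between 0.005 and 0.011 m and angle between the x axis of riser and the x axis of pallet, either way round below 0.15 rad and angle between riser's own z axis and vertical below 0.06 rad and contact force between riser and the fingers below 0.1 N and linear speed of riser below 0.02 m/s and angular speed of riser below 0.1 rad/s), for 0.2 s.
2. the V-block stands on the riser block, groove up, released (x of vblock in the frame of riser between -0.012 and 0.012 m and y of vblock in the frame of riser between -0.012 and 0.012 m and z of vblock in the frame of riser between 0.022 and 0.028 m and angle between the x axis of vblock and the x axis of riser, either way round below 0.15 rad and angle between vblock's own z axis and vertical below 0.06 rad and contact force between vblock and the fingers below 0.1 N and linear speed of vblock below 0.02 m/s and angular speed of vblock below 0.1 rad/s), for 0.2 s.
3. the thick bar lies in the V groove, released (x of thick_bar in the frame of vblock between -0.012 and 0.012 m and y of thick_bar in the frame of vblock between -0.004 and 0.004 m and z of thick_bar in the frame of vblock between 0.0453 and 0.0513 m and angle between the x axis of thick_bar and the x axis of vblock, either way round below 0.1 rad and contact force between thick_bar and the fingers below 0.1 N and linear speed of thick_bar below 0.02 m/s and angular speed of thick_bar below 0.1 rad/s), for 0.2 s.
4. the bridge stands on the V-block, astride the thick bar, released (x of bridge in the frame of vblock between -0.012 and 0.012 m and y of bridge in the frame of vblock between -0.007 and 0.007 m and z of bridge in the frame of vblock between 0.033 and 0.039 m and angle between the x axis of bridge and the x axis of vblock, either way round below 0.15 rad and angle between bridge's own z axis and vertical below 0.06 rad and contact force between bridge and the fingers below 0.1 N and linear speed of bridge below 0.02 m/s and angular speed of bridge below 0.1 rad/s), for 0.2 s.
At the end, for the whole second after the job is handed in: Riser on pallet, V-block on riser (each centred within 12 mm, 0.15 rad); thick bar in the groove (12 mm along, 4 mm across, 0.10 rad); bridge astride it, feet on V-block (12 mm along, 7 mm across, 0.15 rad); all heights within 3 mm, blocks upright, everything released, at rest (x of riser in the frame of pallet between -0.012 and 0.012 m and y of riser in the frame of pallet between -0.012 and 0.012 m and z of riser in the frame of pallet between 0.005 and 0.011 m and angle between the x axis of riser and the x axis of pallet, either way round below 0.15 rad and angle between each of riser, vblock, bridge's own z axis and vertical below 0.06 rad and linear speed of each of riser, vblock, thick_bar, bridge below 0.02 m/s and angular speed of each of riser, vblock, thick_bar, bridge below 0.1 rad/s and x of vblock in the frame of riser between -0.012 and 0.012 m and y of vblock in the frame of riser between -0.012 and 0.012 m and z of vblock in the frame of riser between 0.022 and 0.028 m and angle between the x axis of vblock and the x axis of riser, either way round below 0.15 rad and x of thick_bar in the frame of vblock between -0.012 and 0.012 m and y of thick_bar in the frame of vblock between -0.004 and 0.004 m and z of thick_bar in the frame of vblock between 0.0453 and 0.0513 m and angle between the x axis of thick_bar and the x axis of vblock, either way round below 0.1 rad and x of bridge in the frame of vblock between -0.012 and 0.012 m and y of bridge in the frame of vblock between -0.007 and 0.007 m and z of bridge in the frame of vblock between 0.033 and 0.039 m and angle between the x axis of bridge and the x axis of vblock, either way round below 0.15 rad); the robot touches nothing.
It fails at once if a part dropped onto the stack ((horizontal distance between riser and pallet below 0.04 m and z of riser in the frame of pallet below 0.038 m and linear speed of riser above 0.65 m/s) or (horizontal distance between vblock and pallet below 0.04 m and z of vblock in the frame of pallet below 0.063 m and linear speed of vblock above 0.65 m/s) or (horizontal distance between thick_bar and pallet below 0.04 m and z of thick_bar in the frame of pallet below 0.1113 m and linear speed of thick_bar above 0.65 m/s) or (horizontal distance between bridge and pallet below 0.04 m and z of bridge in the frame of pallet below 0.099 m and linear speed of bridge above 0.65 m/s)).
It fails at once if thin bar moved more than 30 mm (distance of thin_bar from where it was at the start of the episode above 0.03 m).
It fails at once if steel ring moved more than 30 mm (distance of ring from where it was at the start of the episode above 0.03 m).
It also fails if it takes over 128 s, if anything falls off the work surface, if the arm or the gripper's body presses on something with over 40 N, if the wrist force passes 120 N, or if a joint passes its speed limit or range.

### The arm

A 7-joint arm with a two-finger parallel gripper is mounted at the origin on the work surface. World frame = base frame: x ahead of the robot, y to its left, z up, the work surface at z = 0. Lengths are in mm, angles in rad, forces in N, time in s.
With the tool pointing down it reaches from about 425 to 975 mm from the base axis. Payload 16.7 kg.
Tool frame: the origin (TCP) lies at the very end of the fingers, on their centre line; the grasp point (between the pads) lies 19 mm behind it (ctrl.pinch_z is the distance from the TCP to the grasp point, in mm); z points along the fingers, y is the line along which they close (so a half turn about z gives the same grasp; the last joint's range is limited). The gripper opens to 85 mm and grips with 20 to 120 N. Pads are 22 mm wide; open, the fingers measure 114 mm over their backs; the gripper's body (76 mm by 85 mm) begins 54 mm behind the grasp point. The pads swing forward as they close: fully open they stand 13 mm farther back than shut.
Start: joints at [1, 0.426, 0.074, 1.606, -0.034, 1.111, -0.067], TCP at [275.697, -616.09, 231.302] pointing down, gripper open.
Joint ranges: [-2.85, 2.85], [-0.5, 2.14], [-1.23, 1.37], [0.21, 2.46], [-1.02, 4.16], [0.16, 2.05], [-2.73, 2.73]. Speed limits (rad/s): [1.89, 1.89, 2.39, 2.39, 3.01, 3.01, 3.01].

### API

Orientations are given as a unit quaternion [w, x, y, z].
In Python, from plant import telemetry, get_image, ctrl, models gives the robot as it stands.
- The arm moves only by the tool play_rows, never from a script. Its argument "commands" is text: rows parted by semicolons, each of 7 numbers parted by spaces: the turn, a rotation vector about the world's x, y, z in units of 6 degrees (1.0 is 6 degrees), then the shift along the world's x, y, z in units of 40 mm (1.0 is 40 mm), then the opening, from 0 (shut) to 1 (fully open). A call has 1 to 12 rows; each row is the pose to reach, as a shift and turn from the pose commanded when the call began; what a row does not reach only later rows make up. A row lasts 1/10 s, in which the tool goes at most 50 mm and 8.59 degrees, less where a joint would pass 70% of its speed; a pose out of reach is approached as far as the arm can. A call with a gripper value outside its range is refused whole. The fingers move at their own pace and stop on an object; the grip force is fixed at half the most. Time passes only in rows, so rows that repeat a pose let the fingers close. It gives the time, the measured TCP pose, the force, the opening and the grip force at its end, in the units of the state.
- telemetry.sense(): the state, without advancing time (a new reading comes with each control period).
- get_image(name): name is "scene" or "top"; returns a dict with "pixels" (420x560x3 uint8, red, green, blue), "K" (3x3 intrinsics, pixels), "k1" (the pictures are not rectified: a ray, as slopes to the right and down, at radius r is drawn at 1 + k1 r^2 times it, then the intrinsics apply), "world_from_camera" (4x4, takes a point from camera to world coordinates). Camera axes: x right, y down, z forward; pixel columns grow to the right and rows downward; lengths in mm; the calibration is good to about 2 mm. A picture is of the moment at which its call begins. There is no depth.
- ctrl.close_job(): hands the job in; it is judged then, once.
Trained networks look in a picture, given as the dict that the camera call returned (one of the last four; its "shot" number tells which), for a name from the list of things; names that differ only in an ending like _2 or _b are one class to them, and where a whole thing is asked for, a point or a joint stands for the part that bears it (a point fixed in the world has none). Each returns a list of dicts, best first, with "p" (0 to 1); they miss things now and then, are a little off and sometimes report something else, mostly with a low value. They report only what shows in the picture. A call takes as long as a camera call. They do not tell look-alikes from the thing itself.
- models.silhouettes(picture, name): "mask" (420x560 bool, what is visible of it) and "rect" ([left, top, right, bottom] in pixels, round what is visible of it).
The state is a dict: "time_s": time; "joint_pos": joint angles; "dq": joint speeds; "joint_efforts": joint torques, N m; "ee_pos": TCP position; "ee_rot": TCP orientation; "ft_force": force on the tool from outside, world axes, zero at the start; "ft_torque": the same for the moment, N m; "opening": opening from 0.0 (shut) to 1.0 (fully open); "grasp_force": force on a finger pad.
Only numpy, scipy, OpenCV 4.12 (cv2) and the standard library are available. Lean on these libraries where they do the work, as an engineer would, in place of code of your own. Each camera call takes 0.05 s, during which the arm holds its last target. There are 200 camera calls.

## Working session

There is one attempt and no reset: what is moved stays moved. The work goes in short steps, Python scripts to look and compute and a tool call to move; the robot and the scene stay as the last step left them, time stands still between calls to the robot, and variables do not carry over. Pictures are saved under pics/ and viewed, at most 14 in all, crops included, and the job is handed in when it is done.

Besides the shell and the picture viewer there is one more tool, called after "Request:" as name(argument=value, ...) on one line, values as JSON. play_rows: Moves the arm, as the interface text tells. Its arguments: {"type":"object","properties":{"commands":{"type":"string"}},"required":["commands"]}

```bash
ls; mkdir -p pics; cat > h.py <<'E'
import numpy as np, cv2
from plant import telemetry, get_image, ctrl, models
def save(im,n): cv2.imwrite(f'pics/{n}.png',im['pixels'][:,:,::-1])
def ray(im,uv):
    uv=np.atleast_2d(np.asarray(uv,float)); K=np.array(im['K']); k=im['k1']
    d=np.c_[(uv[:,0]-K[0,2])/K[0,0],(uv[:,1]-K[1,2])/K[1,1]]; s=d.copy()
    for _ in range(20): s=d/(1+k*(s**2).sum(1,keepdims=True))
    T=np.array(im['world_from_camera']); return T[:3,3],np.c_[s,np.ones(len(s))]@T[:3,:3].T
def onz(im,uv,z):
    o,d=ray(im,uv); return (o+d*((z-o[2])/d[:,2])[:,None])[:,:2]
def proj(im,P):
    P=np.atleast_2d(np.asarray(P,float));T=np.array(im['world_from_camera']);K=np.array(im['K'])
    c=(P-T[:3,3])@T[:3,:3]; s=c[:,:2]/c[:,2:]; s=s*(1+im['k1']*(s**2).sum(1,keepdims=True))
    return s@K[:2,:2].T+K[:2,2]
E
python3 - <<'E'
from h import *
print(telemetry.sense())
for n in('top','scene'):
    im=get_image(n); save(im,n+'0'); print(n,np.round(im['K'],1).tolist(),im['k1'],np.round(im['world_from_camera'],3).tolist())
    for t in 'pallet disc riser vblock thick_bar thin_bar bridge ring'.split():
        print(t,[(round(r['p'],2),np.round(r['rect']).tolist(),int(r['mask'].sum())) for r in models.silhouettes(im,t)][:3])
E
```

```text
pics
{'time_s': 0.0, 'joint_pos': array([ 1.0004742 ,  0.42674014,  0.07384313,  1.6066383 , -0.03412618,
        1.11077496, -0.06706722]), 'dq': array([-0.00048103,  0.00085249,  0.00024579,  0.00157958,  0.00056971,
       -0.00142396, -0.00092196]), 'joint_efforts': array([ 8.57505038e-04, -9.49802399e+01,  3.76142800e+00, -4.63509607e+01,
        1.92252308e-02,  1.01552415e-02,  1.06817738e-04]), 'ee_pos': array([ 275.5581087 , -615.7341957 ,  230.59110781]), 'ee_rot': array([-6.28138640e-04,  9.77945395e-01,  2.08859718e-01, -1.70304200e-04]), 'ft_force': array([ 0.61029558, -0.1503182 , -0.23687738]), 'ft_torque': array([ 0.02491357, -0.00765966, -0.01138695]), 'grasp_force': 0.0, 'opening': 1.0035127801799248}
top [[392.2, 0.0, 276.8], [0.0, 392.2, 207.7], [0.0, 0.0, 1.0]] -0.11532794622459652 [[-0.014, -0.994, 0.106, 368.553], [-1.0, 0.013, -0.007, -59.478], [0.005, -0.106, -0.994, 1077.488], [0.0, 0.0, 0.0, 1.0]]
pallet [(0.65, [170.0, 152.0, 209.0, 202.0], 1480)]
disc [(0.72, [298.0, 169.0, 338.0, 212.0], 1381)]
riser [(0.75, [240.0, 203.0, 273.0, 237.0], 807)]
vblock [(0
[... 423 characters left out ...]
0.196, 0.809, -0.554, 1002.919], [0.981, 0.168, -0.101, 11.702], [0.011, -0.563, -0.826, 867.124], [0.0, 0.0, 0.0, 1.0]]
pallet [(0.81, [353.0, 244.0, 400.0, 305.0], 1986), (0.34, [142.0, 204.0, 160.0, 242.0], 457)]
disc [(0.92, [212.0, 215.0, 258.0, 259.0], 1532)]
riser [(0.61, [288.0, 200.0, 327.0, 232.0], 873)]
vblock [(0.9, [274.0, 268.0, 308.0, 302.0], 898), (0.17, [180.0, 164.0, 199.0, 192.0], 419)]
thick_bar [(0.88, [97.0, 191.0, 120.0, 226.0], 477), (0.67, [239.0, 149.0, 258.0, 180.0], 341), (0.64, [138.0, 156.0, 168.0, 178.0], 442)]
thin_bar [(0.71, [455.0, 280.0, 488.0, 310.0], 337)]
bridge [(0.57, [143.0, 208.0, 159.0, 241.0], 419)]
ring [(0.87, [426.0, 206.0, 447.0, 232.0], 367)]
```

```bash
python3 - <<'E'
import cv2
a=cv2.imread('pics/top0.png')[115:325,70:430]; cv2.imwrite('pics/top0c.png',cv2.resize(a,None,fx=2.2,fy=2.2,interpolation=cv2.INTER_CUBIC))
a=cv2.imread('pics/scene0.png')[130:340,80:500]; cv2.imwrite('pics/scene0c.png',cv2.resize(a,None,fx=1.9,fy=1.9,interpolation=cv2.INTER_CUBIC))
E
```

```text
(no output)
```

View pics/top0c.png

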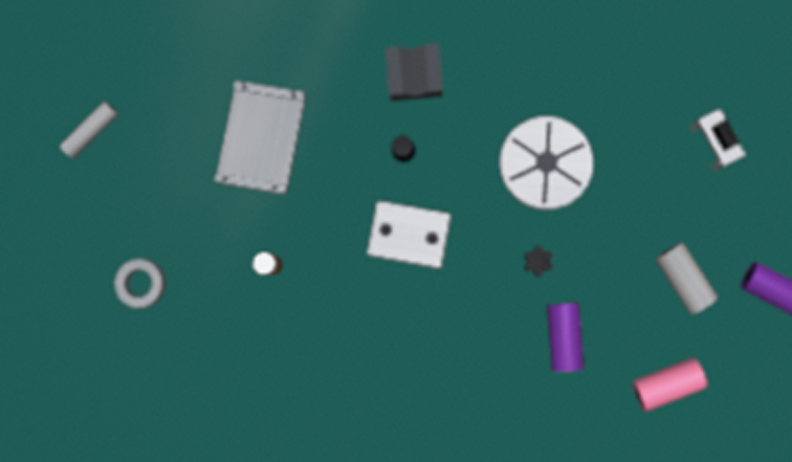

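View pics/scene0c.png

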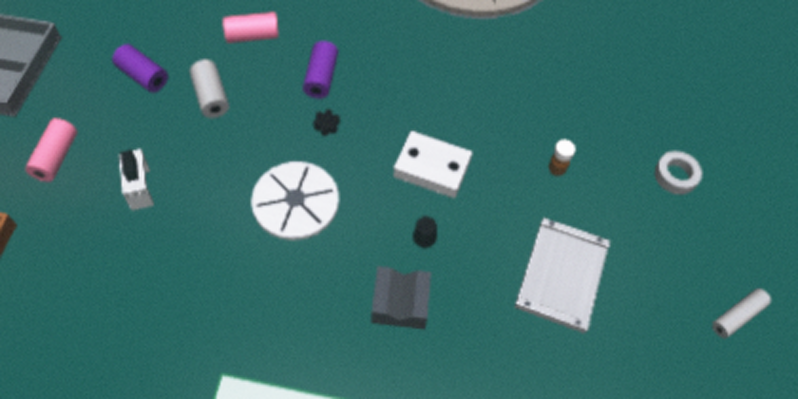

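```bash
cat > fit.py <<'E'
from h import *
from scipy.optimize import minimize
def box(x,y,z0,z1,cx=0,cy=0): return np.array([[cx+a*x/2,cy+b*y/2,z] for a in(-1,1) for b in(-1,1) for z in(z0,z1)],float)
def cyl(r,l):
    t=np.linspace(0,2*np.pi,40); return np.array([[s*l/2,r*np.cos(a),r*np.sin(a)] for s in(-1,1) for a in t])
vs=[np.array([[x,y,z] for x in(-30,30) for y,z in q],float) for q in([(-33,0),(33,0),(33,20),(-33,20)],[(-33,20),(-33,36),(-16,36),(0,20)],[(33,20),(33,36),(16,36),(0,20)])]
M=dict(pallet=[box(130,90,0,8),box(10,90,0,14,60),box(10,90,0,14,-60)],riser=[box(90,66,0,25)],vblock=vs,thick_bar=[cyl(20,80)],
 thin_bar=[cyl(12,80)],bridge=[box(30,8,0,46,0,28),box(30,8,0,46,0,-28),box(30,64,36,46),box(16,34,46,70)])
S=6
def shots(n=4):
    out=[]
    for c in('top','scene'):
        ims=[get_image(c) for _ in range(n)]; im=dict(ims[-1]); im['raw']=ims[-1]; im['avg']=np.mean([i['pixels'].astype(float) for i in ims],0); out.append(im)
    return out
def alpha(im,ctr,h):
    u0,v0=int(ctr[0]-h),int(ctr[1]-h); a=im['avg'][v0:v0+2*h,u0:u0+2*h]
    a=cv2.resize(a,None,fx=S,fy=S,interpolation=cv2.INTER_CUBIC)
    return (a[...,1]-a[...,0]),a.sum(2),(u0,v0)
def render(im,name,p,org,shape):
    c,s=np.cos(p[3]),np.sin(p[3]); R=np.array([[c,-s,0],[s,c,0],[0,0,1]]); m=np.zeros(shape,np.uint8)
    for part in M[name]:
        uv=(proj(im,part@R.T+[p[0],p[1],p[2]])-org+.5)*S-.5
        hull=cv2.convexHull((uv*16).round().astype(np.int32)); cv2.fillConvexPoly(m,hull,1,shift=4)
    return m>0
def fit(ims,name,p0,h=34,usez=True):
    p0=np.array(p0,float); D=[]
    for im in ims:
        ctr=proj(im,p0[:3]+[0,0,15])[0]; gr,tot,org=alpha(im,ctr,h); bg=np.median(np.r_[gr[:6].ravel(),gr[-6:].ravel()])
        m=(gr<bg*.5)
        n,l,st,ce=cv2.connectedComponentsWithStats(m.astype(np.uint8)); r0=render(im,name,p0,org,m.shape)
        keep=np.zeros_like(m)
        for i in range(1,n):
            if (r0&(l==i)).sum()>.25*st[i,4]: keep|=l==i
        D.append((im,keep,org))
    def cost(q,full=False):
        p=p0+np.array([q[0]*5,q[1]*5,q[2]*5 if usez else 0,q[3]*.1]); e=[]
        for im,k,org in D:
            r=render(im,name,p,org,k.shape); e.append(1-(r&k).sum()/max(1,(r|k).sum()))
        return (p,e) if full else sum(e)
    best=None
    for t in(0,-3,3):
        q=minimize(cost,[0,0,0,t],method='Nelder-Mead',options=dict(initial_simplex=np.array([[0,0,0,t]]+[[0,0,0,t]+np.eye(4)[i]*1.5 for i in range(4)]),xatol=.005,fatol=1e-4,maxiter=300))
        if best is None or q.fun<best.fun: best=q
    p,e=cost(best.x,True); return p,[round(1-x,3) for x in e]
E
python3 - <<'E'
from fit import *
ims=shots()
full=lambda u,v:(70+u/2.2,115+v/2.2)
g=dict(pallet=((260,137),7,np.radians(-10)),riser=((409,235),15,np.radians(80)),vblock=((413,72),20,0.05),thick_bar=((687,278),20,np.radians(30)),thin_bar=((88,130),12,np.radians(-45)),bridge=((722,138),40,np.radians(35)))
for n,(uv,z,t) in g.items():
    xy=onz(ims[0],[full(*uv)],z)[0]; z0={'thick_bar':20,'thin_bar':12}.get(n,0)
    for im in ims[:1]:
        pass
    r=[fit(ims,n,[*xy,z0,t],usez=u) for u in(True,False)]+[fit([im],n,[*xy,z0,t],usez=False) for im in ims]
    print(n,np.round(xy)); [print('   ',np.round(a,1).tolist(),round(float(np.degrees(a[3])),1),b) for a,b in r]
E
```

```text
pallet [571. 179.]
    [570.8, 181.2, 1.2, -0.2] -10.6 [np.float64(0.957), np.float64(0.97)]
    [570.8, 181.6, 0.0, -0.2] -10.9 [np.float64(0.951), np.float64(0.971)]
    [571.6, 179.7, 0.0, -0.2] -10.7 [np.float64(0.972)]
    [570.2, 182.6, 0.0, -0.2] -10.8 [np.float64(0.987)]
riser [444.  -9.]
    [444.5, -6.4, 1.6, 1.4] 79.0 [np.float64(0.922), np.float64(0.983)]
    [443.9, -6.4, 0.0, 1.4] 78.8 [np.float64(0.918), np.float64(0.98)]
    [445.5, -8.6, 0.0, 1.4] 80.1 [np.float64(0.924)]
    [443.6, -5.9, 0.0, 1.4] 78.8 [np.float64(0.986)]
vblock [648. -16.]
    [648.9, -15.3, 1.9, 0.1] 5.3 [np.float64(0.946), np.float64(0.95)]
    [648.8, -14.8, 0.0, 0.1] 4.4 [np.float64(0.927), np.float64(0.961)]
    [649.4, -16.5, 0.0, 0.1] 4.2 [np.float64(0.979)]
    [647.8, -14.2, 0.0, 0.1] 4.4 [np.float64(0.972)]
thick_bar [ 385. -352.]
    [386.8, -347.1, 25.1, 0.6] 32.0 [np.float64(0.937), np.float64(0.945)]
    [385.0, -348.4, 20.0, 0.6] 32.3 [np.float64(0.91), np.float64(0.959)]
    [386.2, -349.7, 20.0, 0.6] 31.7 [np.float64(0.965)]
    [384.5, -347.7, 20.0, 0.6] 32.0 [np.float64(0.982)]
thin_bar [583. 402.]
    [584.6, 403.2, 11.8, -0.8] -45.7 [np.float64(0.933), np.float64(0.94)]
    [584.1, 403.6, 12.0, -0.8] -45.6 [np.float64(0.916), np.float64(0.953)]
    [584.7, 401.7, 12.0, -0.8] -45.9 [np.float64(0.946)]
    [583.4, 404.7, 12.0, -0.8] -45.8 [np.float64(0.973)]
bridge [ 556. -398.]
    [556.7, -392.8, 1.2, 2.0] 116.9 [np.float64(0.889), np.float64(0.959)]
    [556.6, -393.2, 0.0, 2.0] 117.0 [np.float64(0.882), np.float64(0.958)]
    [557.6, -394.4, 0.0, -1.1] -63.6 [np.float64(0.911)]
    [556.5, -392.8, 0.0, 2.0] 116.8 [np.float64(0.967)]
```

Request:
play_rows(commands="0 0 9.2 4.22 15.22 -2 1;0 0 9.2 4.22 15.22 -2 1;0 0 9.2 4.22 15.22 -2 1;0 0 9.2 4.22 15.22 -2 1;0 0 9.2 4.22 15.22 -2 1;0 0 9.2 4.22 15.22 -2 1;0 0 9.2 4.22 15.22 -2 1;0 0 9.2 4.22 15.22 -2 1;0 0 9.2 4.22 15.22 -2 1;0 0 9.2 4.22 15.22 -2 1;0 0 9.2 4.22 15.22 -2 1;0 0 9.2 4.22 15.22 -2 1")

```text
time_s: 2.5
ee_pos: [435.1, -40.7, 156.1]
ee_rot: [0.0, 0.77, 0.638, 0.0]
ft_force: [1.1, -0.9, -0.8]
opening: 1.002
grasp_force: 0.0
```

Request:
play_rows(commands="0 0 0 0.23 0.84 -1.4 1;0 0 0 0.23 0.84 -1.4 1;0 0 0 0.23 0.84 -1.4 1;0 0 0 0.23 0.84 -1.4 1;0 0 0 0.23 0.84 -1.4 1")

```text
time_s: 3.0
ee_pos: [444.4, -9.9, 100.9]
ee_rot: [0.001, 0.77, 0.638, 0.0]
ft_force: [-0.1, -0.0, 0.1]
opening: 0.998
grasp_force: 0.0
```

Request:
play_rows(commands="0 0 0 0 0.07 -1.2 1;0 0 0 0 0.07 -2 1;0 0 0 0 0.07 -2.3 1;0 0 0 0 0.07 -2.45 1;0 0 0 0 0.07 -2.45 1;0 0 0 0 0.07 -2.45 0.6;0 0 0 0 0.07 -2.45 0.6;0 0 0 0 0.07 -2.45 0.6;0 0 0 0 0.07 -2.45 0.6;0 0 0 0 0.07 -2.45 0.6;0 0 0 0 0.07 -2.45 0.6")

```text
time_s: 4.1
ee_pos: [444.9, -6.3, 3.5]
ee_rot: [0.001, 0.77, 0.638, 0.001]
ft_force: [-3.8, -0.7, 16.1]
opening: 0.756
grasp_force: 62.4
```

Request:
play_rows(commands="0 0 0 0 0 0.5 0.6;0 0 0 0 0 1.2 0.6;0 0 0 0 0 2.2 0.6;0 0 0 0 0 3 0.6;0 0 1.4 0.4 0.6 3 0.6;0 0 2.8 0.8 1.2 3 0.6;0 0 4.2 1.2 1.8 3 0.6;0 0 5.6 1.6 2.4 3 0.6;0 0 7 2 3 3 0.6;0 0 8.4 2.4 3.5 3 0.6;0 0 9.8 2.8 4.1 3 0.6;0 0 11.2 3.15 4.68 3 0.6")

```text
time_s: 5.3
ee_pos: [570.7, 181.6, 122.9]
ee_rot: [0.0, 0.286, 0.958, -0.0]
ft_force: [0.8, -0.4, -3.7]
opening: 0.758
grasp_force: 71.8
```

Request:
play_rows(commands="0 0 1.4 0 0 0 0.6;0 0 2.8 0 0 0 0.6;0 0 3.78 0 0 0 0.6;0 0 3.78 0 0 0 0.6;0 0 3.78 0 0 0 0.6;0 0 3.78 0 0 0 0.6")

```text
time_s: 5.9
ee_pos: [570.0, 180.9, 122.3]
ee_rot: [0.0, 0.096, 0.995, -0.0]
ft_force: [0.1, 0.4, -2.6]
opening: 0.754
grasp_force: 71.8
```

```bash
cat >> h.py <<'E'
def pose():
    s=telemetry.sense(); w,x,y,z=s['ee_rot']; a=np.arctan2(y,x)*2-np.pi/2
    print('t',round(s['time_s'],2),'tcp',np.round(s['ee_pos'],1),'closing deg',round(np.degrees(a),2),'open',round(s['opening'],3),'F',np.round(s['ft_force'],1),'g',round(s['grasp_force'],1),'j7',round(s['joint_pos'][6],2)); return s
E
python3 -c "
from h import *
pose()"
```

```text
t 5.9 tcp [570.  180.9 122.3] closing deg 79.02 open 0.754 F [ 0.1  0.4 -2.6] g 71.8 j7 0.55
```

Request:
play_rows(commands="0 0 0 0.02 0 -1 0.6;0 0 0 0.02 0 -1.8 0.6;0 0 0 0.02 0 -2.3 0.6;0 0 0 0.02 0 -2.55 0.6;0 0 0 0.02 0 -2.65 0.6;0 0 0 0.02 0 -2.7 0.6;0 0 0 0.02 0 -2.74 0.6;0 0 0 0.02 0 -2.77 0.6;0 0 0 0.02 0 -2.77 0.6;0 0 0 0.02 0 -2.77 0.6")

```text
time_s: 6.9
ee_pos: [571.3, 181.2, 11.7]
ee_rot: [0.001, 0.094, 0.996, 0.0]
ft_force: [0.4, -1.2, 1.4]
opening: 0.755
grasp_force: 72.4
```

Request:
play_rows(commands="0 0 0 0 0 0 0.8;0 0 0 0 0 0 0.9;0 0 0 0 0 0 0.95;0 0 0 0 0 0 0.95;0 0 0 0 0 0.5 0.95;0 0 0 0 0 1.5 0.95;0 0 0 0 0 2.6 1;0 0 0 0 0 3.5 1;0 0 0 0 0 3.5 1")

```text
time_s: 7.8
ee_pos: [572.8, 182.6, 157.5]
ee_rot: [0.003, 0.094, 0.996, 0.001]
ft_force: [-0.5, -0.7, -0.4]
opening: 1.0
grasp_force: 0.0
```

```bash
cat > c.py <<'E'
E
python3 - <<'E'
from fit import *
pose(); ims=shots(2)
for n,p in (('vblock',[648.6,-15.3,0,.077]),('thick_bar',[385,-348.7,20,.56]),('bridge',[557,-393.6,0,2.04])):
    for im in ims: a,b=fit([im],n,p,usez=False); print(n,np.round(a,1),round(np.degrees(a[3]),1),b)
E
```

```text
t 7.8 tcp [572.8 182.6 157.5] closing deg 79.2 open 1.0 F [-0.5 -0.7 -0.4] g 0.0 j7 0.59
vblock [ 6.493e+02 -1.660e+01  0.000e+00  1.000e-01] 4.4 [np.float64(0.977)]
vblock [ 6.478e+02 -1.420e+01  0.000e+00  1.000e-01] 4.4 [np.float64(0.973)]
thick_bar [ 386.3 -349.9   20.     0.6] 32.3 [np.float64(0.965)]
thick_bar [ 384.5 -347.8   20.     0.6] 31.6 [np.float64(0.981)]
bridge [ 557.4 -394.4    0.     2. ] 116.4 [np.float64(0.911)]
bridge [ 556.2 -393.     0.     2. ] 116.7 [np.float64(0.967)]
```

Request:
play_rows(commands="0 0 -1.4 0.2 -0.55 0 1;0 0 -2.8 0.42 -1.1 0 1;0 0 -4.2 0.63 -1.65 0 1;0 0 -5.6 0.84 -2.2 0 1;0 0 -7 1.05 -2.75 0 1;0 0 -8.4 1.26 -3.3 0 1;0 0 -9.8 1.47 -3.85 0 1;0 0 -11.2 1.7 -4.4 -0.6 1;0 0 -12.47 1.9 -4.95 -1.2 1;0 0 -12.47 1.9 -4.95 -1.2 1;0 0 -12.47 1.9 -4.95 -1.2 1;0 0 -12.47 1.9 -4.95 -1.2 1")

```text
time_s: 9.2
ee_pos: [646.5, -15.7, 103.2]
ee_rot: [-0.0, 0.679, 0.734, 0.0]
ft_force: [-0.3, 0.2, 1.1]
opening: 1.003
grasp_force: 0.0
```

```bash
python3 - <<'E'
from fit import *
pose(); ims=shots(2)
for im,n in zip(ims,('top','scene')):
    c=proj(im,[571,181,20])[0].astype(int); a=im['avg'][c[1]-45:c[1]+45,c[0]-60:c[0]+60].astype(np.uint8)[:,:,::-1]
    cv2.imwrite(f'pics/r1{n}.png',cv2.resize(a,None,fx=3.2,fy=3.2,interpolation=cv2.INTER_CUBIC)); print(c)
cv2.imwrite('pics/r1.png',np.hstack([cv2.imread('pics/r1top.png'),cv2.imread('pics/r1scene.png')]))
E
```

```text
t 9.2 tcp [646.5 -15.7 103.2] closing deg 4.52 open 1.003 F [-0.3  0.2  1.1] g 0.0 j7 -0.26
[186 176]
[376 271]
```

View pics/r1.png

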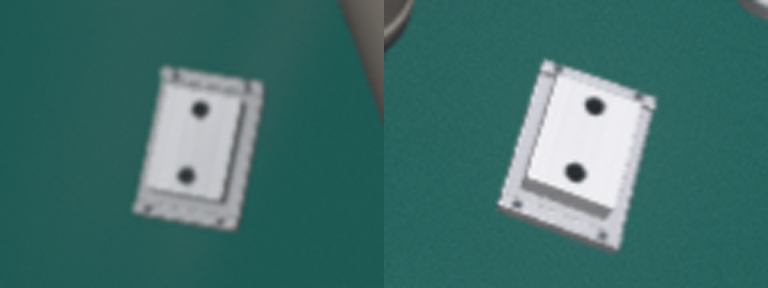

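Request:
play_rows(commands="0 0 0 0.05 0 -1.1 1;0 0 0 0.05 0 -1.9 1;0 0 0 0.05 0 -2.3 1;0 0 0 0.05 0 -2.46 1;0 0 0 0.05 0 -2.46 1;0 0 0 0.05 0 -2.46 0.5;0 0 0 0.05 0 -2.46 0.5;0 0 0 0.05 0 -2.46 0.5;0 0 0 0.05 0 -2.46 0.5;0 0 0 0.05 0 -2.46 0.5;0 0 0 0.05 0 -2.46 0.5;0 0 0 0.05 0 -2.46 0.5")

```text
time_s: 10.6
ee_pos: [649.7, -16.9, 6.6]
ee_rot: [0.001, 0.68, 0.733, 0.001]
ft_force: [-2.1, -0.0, 9.0]
opening: 0.688
grasp_force: 64.1
```

```bash
python3 - <<'E'
from fit import *
pose(); ims=[get_image('top'),get_image('scene')]
print(onz(ims[0],[[186.3,175.4]],33),onz(ims[1],[[378.7,269.3]],33))
E
```

```text
t 10.6 tcp [649.7 -16.9   6.6] closing deg 4.36 open 0.688 F [-2.1 -0.   9. ] g 64.1 j7 -0.32
[[571.08265741 178.32899704]] [[571.4371941 182.8490925]]
```

Request:
play_rows(commands="0 0 0 0 0 0.5 0.5;0 0 0 0 0 1.3 0.5;0 0 0 0 0 2.3 0.5;0 0 0 0 0 3 0.5;0 0 -0.5 -0.4 1 3 0.5;0 0 -1 -0.8 2 3 0.5;0 0 -1.5 -1.2 3 3 0.5;0 0 -2 -1.6 4 3 0.5;0 0 -2.53 -1.97 4.91 3 0.5;0 0 -2.53 -1.97 4.91 3 0.5;0 0 -2.53 -1.97 4.91 3 0.5;0 0 -2.53 -1.97 4.91 3 0.5")

```text
time_s: 11.9
ee_pos: [570.4, 178.5, 125.1]
ee_rot: [0.0, 0.771, 0.637, 0.0]
ft_force: [-0.2, -0.2, -5.1]
opening: 0.688
grasp_force: 67.5
```

```bash
python3 -c "
from h import *
pose()"
```

```text
t 11.9 tcp [570.4 178.5 125.1] closing deg -10.85 open 0.688 F [-0.2 -0.2 -5.1] g 67.5 j7 -0.84
```

Request:
play_rows(commands="0 0 0 0.01 0.02 -0.8 0.5;0 0 0 0.01 0.02 -1.5 0.5;0 0 0 0.01 0.02 -1.85 0.5;0 0 0 0.01 0.02 -2 0.5;0 0 0 0.01 0.02 -2.06 0.5;0 0 0 0.01 0.02 -2.1 0.5;0 0 0 0.01 0.02 -2.13 0.5;0 0 0 0.01 0.02 -2.14 0.5;0 0 0 0.01 0.02 -2.14 0.5")

```text
time_s: 12.8
ee_pos: [570.7, 180.4, 39.7]
ee_rot: [0.0, 0.771, 0.637, 0.0]
ft_force: [-0.5, -0.4, -1.4]
opening: 0.682
grasp_force: 67.8
```

Contact is light (−5.1 → −1.4 N). Release a bit, rise.

Request:
play_rows(commands="0 0 0 0 0 0 0.75;0 0 0 0 0 0 0.85;0 0 0 0 0 0 0.88;0 0 0 0 0 0 0.88;0 0 0 0 0 0.5 0.9;0 0 0 0 0 1.5 0.9;0 0 0 0 0 2.6 0.9;0 0 0 0 0 3.2 0.7;0 0 0 0 0 3.2 0.7")

```text
time_s: 13.7
ee_pos: [572.1, 181.1, 171.0]
ee_rot: [0.001, 0.771, 0.637, 0.003]
ft_force: [0.3, 0.3, -0.4]
opening: 0.701
grasp_force: 0.0
```

```bash
python3 -c "
from h import *
pose()"
```

```text
t 13.7 tcp [572.1 181.1 171. ] closing deg -10.83 open 0.701 F [ 0.3  0.3 -0.4] g 0.0 j7 -0.81
```

Request:
play_rows(commands="0 0 -7.87 -4.67 -13.25 0 0.85;0 0 -7.87 -4.67 -13.25 0 0.85;0 0 -7.87 -4.67 -13.25 0 0.85;0 0 -7.87 -4.67 -13.25 0 0.85;0 0 -7.87 -4.67 -13.25 0 0.85;0 0 -7.87 -4.67 -13.25 0 0.85;0 0 -7.87 -4.67 -13.25 0 0.85;0 0 -7.87 -4.67 -13.25 0 0.85;0 0 -7.87 -4.67 -13.25 0 0.85;0 0 -7.87 -4.67 -13.25 0 0.85;0 0 -7.87 -4.67 -13.25 0 0.85;0 0 -7.87 -4.67 -13.25 0 0.85")

```text
time_s: 14.9
ee_pos: [380.5, -354.5, 166.5]
ee_rot: [0.0, 0.962, 0.272, -0.001]
ft_force: [0.2, 0.5, 0.3]
opening: 0.85
grasp_force: 0.0
```

Request:
play_rows(commands="0 0 0 0 0 0 0.85;0 0 0 0 0 0 0.85")

```text
time_s: 15.1
ee_pos: [383.7, -348.7, 166.5]
ee_rot: [-0.001, 0.961, 0.276, -0.0]
ft_force: [0.8, 1.2, 0.8]
opening: 0.848
grasp_force: 0.0
```

```bash
python3 - <<'E'
from fit import *
pose(); ims=shots(2)
for im in ims:
    for n,p in (('vblock',[571.3,180.8,33,-.188]),):
        a,b=fit([im],n,p,usez=False); print(n,np.round(a,1),round(np.degrees(a[3]),1),b)
for im,n in zip(ims,('top','scene')):
    c=proj(im,[571,181,20])[0].astype(int); a=im['avg'][c[1]-45:c[1]+45,c[0]-60:c[0]+60].astype(np.uint8)[:,:,::-1]
    cv2.imwrite(f'pics/r2{n}.png',cv2.resize(a,None,fx=3.2,fy=3.2,interpolation=cv2.INTER_CUBIC)); print(c)
cv2.imwrite('pics/r2.png',np.hstack([cv2.imread('pics/r2top.png'),cv2.imread('pics/r2scene.png')]))
E
```

```text
t 15.1 tcp [ 383.7 -348.7  166.5] closing deg -58.01 open 0.848 F [0.8 1.2 0.8] g 0.0 j7 -0.43
vblock [563.2 175.8  33.   -0. ] -1.0 [np.float64(0.411)]
vblock [6.093e+02 1.701e+02 3.300e+01 2.000e-01] 11.2 [np.float64(0.519)]
[186 176]
[376 271]
```

View pics/r2.png

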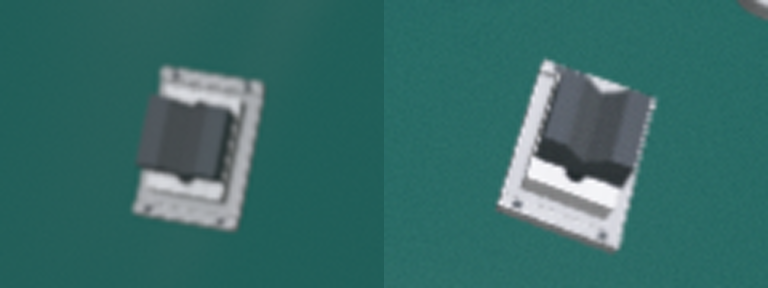

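```bash
sed -i 's/def fit(ims,name,p0,h=34,usez=True):/def fit(ims,name,p0,h=34,usez=True,dark=None):/; s/m=(gr<bg\*.5)/m=(gr<bg*.5)\&((tot<dark) if dark else True)/' fit.py
python3 - <<'E'
from fit import *
ims=shots(2)
for d in(250,350):
  for im in ims:
    a,b=fit([im],'vblock',[571.3,180.8,33,-.188],usez=False,dark=d); print(np.round(a,1),round(np.degrees(a[3]),1),b)
  a,b=fit(ims,'vblock',[571.3,180.8,33,-.188],dark=d); print(np.round(a,1),round(np.degrees(a[3]),1),b)
E
```

```text
[ 5.697e+02  1.813e+02  3.300e+01 -2.000e-01] -11.5 [np.float64(0.57)]
[ 5.739e+02  1.812e+02  3.300e+01 -2.000e-01] -13.5 [np.float64(0.404)]
[ 5.704e+02  1.834e+02  2.450e+01 -2.000e-01] -10.4 [np.float64(0.576), np.float64(0.408)]
[ 5.701e+02  1.800e+02  3.300e+01 -2.000e-01] -11.9 [np.float64(0.888)]
[ 5.696e+02  1.826e+02  3.300e+01 -2.000e-01] -10.8 [np.float64(0.932)]
[ 5.700e+02  1.814e+02  3.180e+01 -2.000e-01] -11.2 [np.float64(0.88), np.float64(0.916)]
```

Request:
play_rows(commands="0 0 0 0.04 0 -1.2 0.85;0 0 0 0.04 0 -2.3 0.85;0 0 0 0.04 0 -3.1 0.85;0 0 0 0.04 0 -3.6 0.85;0 0 0 0.04 0 -3.6 0.85;0 0 0 0.04 0 -3.6 0.85")

```text
time_s: 16.1
ee_pos: [385.3, -349.7, 23.5]
ee_rot: [-0.0, 0.961, 0.275, -0.0]
ft_force: [0.5, -0.6, 0.8]
opening: 0.851
grasp_force: 0.0
```

Request:
play_rows(commands="0 0 0 0 0.02 -0.2 0.85;0 0 0 0 0.02 -0.32 0.85;0 0 0 0 0.02 -0.32 0.7;0 0 0 0 0.02 -0.32 0.5;0 0 0 0 0.02 -0.32 0.3;0 0 0 0 0.02 -0.32 0.3;0 0 0 0 0.02 -0.32 0.3;0 0 0 0 0.02 -0.32 0.3;0 0 0 0 0.02 -0.32 0.3")

```text
time_s: 17.0
ee_pos: [385.4, -349.3, 11.0]
ee_rot: [0.0, 0.961, 0.275, 0.0]
ft_force: [-0.6, 0.1, 6.7]
opening: 0.445
grasp_force: 59.4
```

Request:
play_rows(commands="0 0 0 0 0 0.5 0.3;0 0 0 0 0 1.5 0.3;0 0 0 0 0 2.7 0.3;0 0 0 0 0 3.75 0.3;0 0 1.4 0.32 0.93 3.75 0.3;0 0 2.8 0.65 1.87 3.75 0.3;0 0 4.2 0.97 2.8 3.75 0.3;0 0 5.6 1.3 3.74 3.75 0.3;0 0 7 1.62 4.67 3.75 0.3;0 0 8.4 1.95 5.6 3.75 0.3;0 0 9.8 2.27 6.54 3.75 0.3;0 0 11.2 2.6 7.47 3.75 0.3")

```text
time_s: 18.2
ee_pos: [489.2, -48.6, 160.6]
ee_rot: [0.0, 0.646, 0.763, -0.0]
ft_force: [0.7, -0.7, -3.1]
opening: 0.444
grasp_force: 61.8
```

Request:
play_rows(commands="0 0 1.3 0.22 0.65 0 0.3;0 0 2.6 0.45 1.29 0 0.3;0 0 3.9 0.67 1.94 0 0.3;0 0 5.2 0.9 2.6 0 0.3;0 0 6.5 1.12 3.24 0 0.3;0 0 7.8 1.34 3.87 0 0.3;0 0 9.1 1.57 4.52 0 0.3;0 0 10.4 1.8 5.16 0 0.3;0 0 11.6 2.01 5.8 0 0.3;0 0 11.6 2.01 5.8 0 0.3;0 0 11.6 2.01 5.8 0 0.3;0 0 11.6 2.01 5.8 0 0.3")

```text
time_s: 19.4
ee_pos: [569.3, 180.9, 160.2]
ee_rot: [-0.0, 0.099, 0.995, -0.0]
ft_force: [-0.2, 0.4, -3.0]
opening: 0.448
grasp_force: 61.7
```

```bash
python3 -c "
from h import *
pose()"
```

```text
t 19.4 tcp [569.3 180.9 160.2] closing deg 78.67 open 0.448 F [-0.2  0.4 -3. ] g 61.7 j7 0.64
```

Request:
play_rows(commands="0 0 0 0.01 0.01 -0.8 0.3;0 0 0 0.01 0.01 -1.5 0.3;0 0 0 0.01 0.01 -1.85 0.3;0 0 0 0.01 0.01 -2.02 0.3;0 0 0 0.01 0.01 -2.1 0.3;0 0 0 0.01 0.01 -2.14 0.3;0 0 0 0.01 0.01 -2.17 0.3;0 0 0 0.01 0.01 -2.17 0.3;0 0 0 0.01 0.01 -2.17 0.3")

```text
time_s: 20.3
ee_pos: [570.2, 182.4, 74.0]
ee_rot: [0.0, 0.098, 0.995, 0.0]
ft_force: [-0.6, -0.8, -2.8]
opening: 0.442
grasp_force: 61.7
```

Request:
play_rows(commands="0 0 0 -0.01 -0.02 -0.02 0.3;0 0 0 -0.01 -0.02 -0.03 0.3;0 0 0 -0.01 -0.02 -0.03 0.3;0 0 0 -0.01 -0.02 -0.03 0.3")

```text
time_s: 20.7
ee_pos: [569.9, 182.1, 72.8]
ee_rot: [0.0, 0.098, 0.995, 0.0]
ft_force: [-0.0, 3.0, 5.7]
opening: 0.443
grasp_force: 62.5
```

Request:
play_rows(commands="0 0 0 0 0 0 0.5;0 0 0 0 0 0 0.6;0 0 0 0 0 0 0.75;0 0 0 0 0 0 0.85;0 0 0 0 0 0 0.85;0 0 0 0 0 0.5 0.85;0 0 0 0 0 1.5 0.85;0 0 0 0 0 2.6 0.6;0 0 0 0 0 3 0.5;0 0 0 0 0 3 0.5")

```text
time_s: 21.7
ee_pos: [570.7, 181.9, 194.9]
ee_rot: [0.002, 0.098, 0.995, 0.001]
ft_force: [0.5, 0.7, 0.2]
opening: 0.501
grasp_force: 0.0
```

```bash
python3 -c "
from h import *
pose()"
```

```text
t 21.7 tcp [570.7 181.9 194.9] closing deg 78.75 open 0.501 F [0.5 0.7 0.2] g 0.0 j7 0.67
```

Request:
play_rows(commands="0 0 -1.4 -0.03 -1.2 0 0.5;0 0 -2.8 -0.06 -2.4 0 0.5;0 0 -4.2 -0.1 -3.6 0 0.5;0 0 -5.6 -0.15 -4.8 0 0.5;0 0 -7 -0.2 -6 0 0.5;0 0 -8.4 -0.22 -7.2 0 0.5;0 0 -9.8 -0.25 -8.4 0 0.5;0 0 -11.2 -0.3 -9.6 0 0.5;0 0 -12.6 -0.3 -10.8 0 0.5;0 0 -14 -0.34 -12 0 0.5;0 0 -15.4 -0.34 -13.2 0 0.5;0 0 -16.8 -0.34 -14.39 0 0.5")

```text
time_s: 22.9
ee_pos: [554.9, -396.0, 190.8]
ee_rot: [-0.001, 0.831, 0.556, -0.001]
ft_force: [1.0, 0.2, 0.1]
opening: 0.498
grasp_force: 0.0
```

Request:
play_rows(commands="0 0 -1.4 0 0 0 0.5;0 0 -2.8 0 0 0 0.5;0 0 -4.2 0 0 0 0.5;0 0 -5.6 0 0 -0.5 0.5;0 0 -6.86 0 0 -1 0.5;0 0 -6.86 0 0 -1.4 0.5;0 0 -6.86 0 0 -1.4 0.5;0 0 -6.86 0 0 -1.4 0.5")

```text
time_s: 23.7
ee_pos: [555.8, -394.0, 135.9]
ee_rot: [-0.0, 0.972, 0.233, -0.0]
ft_force: [0.3, 0.2, 0.9]
opening: 0.5
grasp_force: 0.0
```

```bash
python3 - <<'E'
from fit import *
pose(); ims=shots(2)
for im in ims:
    a,b=fit([im],'bridge',[557,-393.6,0,2.04],usez=False); print(np.round(a,1),round(np.degrees(a[3]),1),b)
for im,n in zip(ims,('top','scene')):
    c=proj(im,[571,181,20])[0].astype(int); a=im['avg'][c[1]-45:c[1]+45,c[0]-60:c[0]+60].astype(np.uint8)[:,:,::-1]
    cv2.imwrite(f'pics/r3{n}.png',cv2.resize(a,None,fx=3.2,fy=3.2,interpolation=cv2.INTER_CUBIC)); print(c)
cv2.imwrite('pics/r3.png',np.hstack([cv2.imread('pics/r3top.png'),cv2.imread('pics/r3scene.png')]))
E
```

```text
t 23.7 tcp [ 555.8 -394.   135.9] closing deg -63.0 open 0.5 F [0.3 0.2 0.9] g 0.0 j7 -0.61
[ 557.9 -395.6    0.     2. ] 116.0 [np.float64(0.364)]
[ 556.2 -392.9    0.     2. ] 116.5 [np.float64(0.967)]
[186 176]
[376 271]
```

View pics/r3.png

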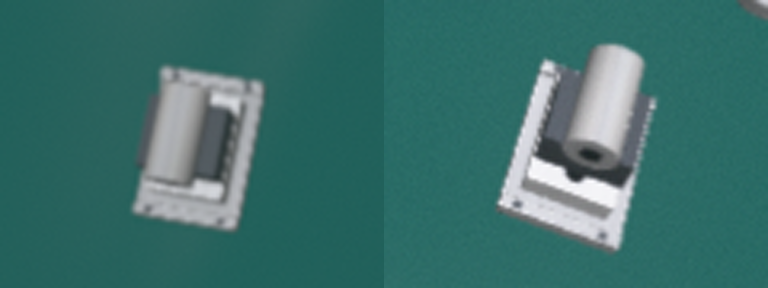

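Request:
play_rows(commands="0 0 0 0.03 0 -1 0.5;0 0 0 0.03 0 -1.7 0.5;0 0 0 0.03 0 -2.02 0.5;0 0 0 0.03 0 -2.1 0.5;0 0 0 0.03 0 -2.1 0.5;0 0 0 0.03 0 -2.1 0.3;0 0 0 0.03 0 -2.1 0.1;0 0 0 0.03 0 -2.1 0;0 0 0 0.03 0 -2.1 0;0 0 0 0.03 0 -2.1 0;0 0 0 0.03 0 -2.1 0;0 0 0 0.03 0 -2.1 0")

```text
time_s: 25.1
ee_pos: [557.9, -394.6, 53.8]
ee_rot: [0.001, 0.973, 0.232, 0.001]
ft_force: [-1.2, 0.2, 8.0]
opening: 0.168
grasp_force: 61.0
```

Request:
play_rows(commands="0 0 0 0 0 0.5 0;0 0 0 0 0 1.5 0;0 0 0 0 0 2.6 0;0 0 0 0 0 3.3 0;0 0 1.1 0.05 1.15 3.3 0;0 0 2.2 0.1 2.3 3.3 0;0 0 3.3 0.1 3.45 3.3 0;0 0 4.4 0.15 4.6 3.3 0;0 0 5.5 0.15 5.75 3.3 0;0 0 6.6 0.2 6.9 3.3 0;0 0 7.7 0.25 8.05 3.3 0;0 0 8.65 0.3 9.2 3.3 0")

```text
time_s: 26.3
ee_pos: [569.0, -24.4, 185.1]
ee_rot: [0.0, 0.772, 0.636, 0.0]
ft_force: [1.0, 0.0, -1.7]
opening: 0.17
grasp_force: 59.8
```

Request:
play_rows(commands="0 0 0 0 1.1 0 0;0 0 0 0 2.2 0 0;0 0 0 0 3.3 0 0;0 0 0 0 4.2 0 0;0 0 0 0 4.8 0 0;0 0 0 0 5.18 0 0;0 0 0 0 5.18 0 0;0 0 0 0 5.18 0 0;0 0 0 0 5.18 0 0")

```text
time_s: 27.2
ee_pos: [569.4, 179.4, 184.3]
ee_rot: [0.0, 0.774, 0.633, -0.0]
ft_force: [-0.2, 0.3, -1.0]
opening: 0.166
grasp_force: 59.8
```

```bash
python3 - <<'E'
from fit import *
pose(); ims=shots(2)
for im,n in zip(ims,('top','scene')):
    c=proj(im,[571,181,80])[0].astype(int); a=im['avg'][c[1]-45:c[1]+45,c[0]-60:c[0]+60].astype(np.uint8)[:,:,::-1]
    cv2.imwrite(f'pics/r4{n}.png',cv2.resize(a,None,fx=3.2,fy=3.2,interpolation=cv2.INTER_CUBIC)); print(c)
cv2.imwrite('pics/r4.png',np.hstack([cv2.imread('pics/r4top.png'),cv2.imread('pics/r4scene.png')]))
E
```

```text
t 27.2 tcp [569.4 179.4 184.3] closing deg -11.4 open 0.166 F [-0.2  0.3 -1. ] g 59.8 j7 -0.78
[181 172]
[382 260]
```

View pics/r4.png

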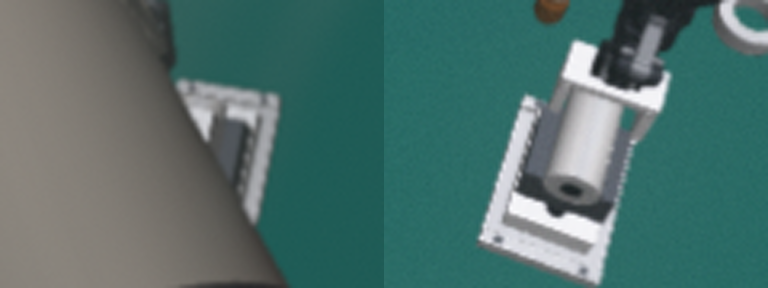

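Request:
play_rows(commands="0 0 0 0.01 0.07 -0.3 0;0 0 0 0.01 0.07 -0.55 0;0 0 0 0.01 0.07 -0.6 0;0 0 0 0.01 0.07 -0.6 0;0 0 0 0.01 0.07 -0.6 0")

```text
time_s: 27.9
ee_pos: [569.6, 184.0, 160.3]
ee_rot: [-0.0, 0.773, 0.634, -0.0]
ft_force: [0.4, 0.8, -1.8]
opening: 0.167
grasp_force: 59.8
```

```bash
python3 - <<'E'
from fit import *
s=pose(); ims=shots(3); im=ims[1]
c0=proj(im,[571,181,90])[0].astype(int); o=c0-[45,42]
a=cv2.resize(im['avg'][o[1]:o[1]+84,o[0]:o[0]+90].astype(np.uint8)[:,:,::-1],None,fx=7,fy=7,interpolation=cv2.INTER_CUBIC)
def draw(parts,p,z,t,col):
    c,s_=np.cos(t),np.sin(t);R=np.array([[c,-s_,0],[s_,c,0],[0,0,1]])
    for q in parts:
        uv=(proj(im,q@R.T+[p[0],p[1],z])-o+.5)*7-.5
        cv2.polylines(a,[cv2.convexHull(uv.round().astype(np.int32))],True,col,1)
t=np.radians(-11.3); e=s['ee_pos']
off=np.array([-.7,1.4]) # scene view's own bias
draw(M['bridge'][:3],e[:2]+off,e[2]-53.8,t,(0,0,255))
draw(M['thick_bar'],np.array([569.9,182.2])+off,81.3,t,(0,255,255))
cv2.imwrite('pics/r5.png',a)
E
```

```text
t 27.9 tcp [569.6 184.  160.3] closing deg -11.29 open 0.167 F [ 0.4  0.8 -1.8] g 59.8 j7 -0.8
```

View pics/r5.png

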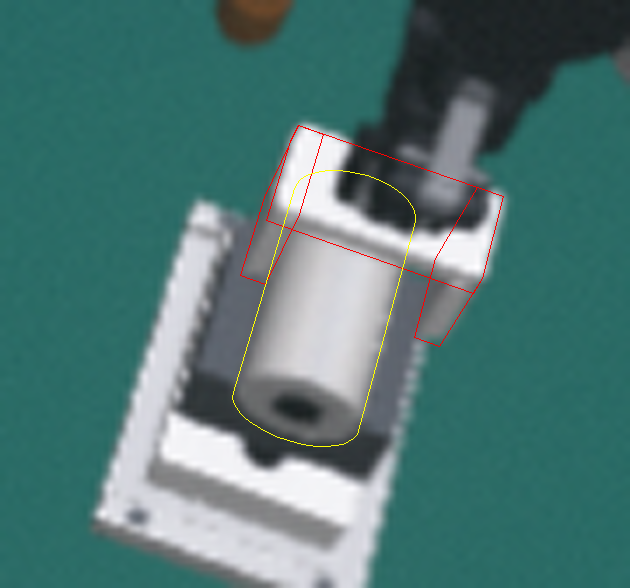

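Request:
play_rows(commands="0 0 0 0 -0.03 -0.15 0;0 0 0 0 -0.03 -0.35 0;0 0 0 0 -0.03 -0.55 0;0 0 0 0 -0.03 -0.72 0;0 0 0 0 -0.03 -0.82 0;0 0 0 0 -0.03 -0.88 0;0 0 0 0 -0.03 -0.91 0;0 0 0 0 -0.03 -0.91 0;0 0 0 0 -0.03 -0.91 0")

```text
time_s: 29.1
ee_pos: [569.7, 182.8, 124.2]
ee_rot: [0.0, 0.773, 0.634, 0.0]
ft_force: [0.7, 0.0, -0.7]
opening: 0.17
grasp_force: 59.8
```

Request:
play_rows(commands="0 0 0 0 0 -0.02 0;0 0 0 0 0 -0.04 0;0 0 0 0 0 -0.04 0;0 0 0 0 0 -0.04 0")

```text
time_s: 29.5
ee_pos: [569.8, 182.8, 122.8]
ee_rot: [0.0, 0.773, 0.634, 0.0]
ft_force: [-1.3, -0.9, 5.3]
opening: 0.172
grasp_force: 60.7
```

Feet in contact. Release and rise.

Request:
play_rows(commands="0 0 0 0 0 0 0.22;0 0 0 0 0 0 0.3;0 0 0 0 0 0 0.5;0 0 0 0 0 0 0.5;0 0 0 0 0 0.3 0.5;0 0 0 0 0 1 0.5;0 0 0 0 0 2 0.5;0 0 0 0 0 3 0.5;0 0 0 -1 -1 3 0.5;0 0 0 -1 -2.2 3 0.5;0 0 0 -1 -3.4 3 0.5;0 0 0 -1 -4.6 3 0.5")

```text
time_s: 30.7
ee_pos: [529.1, -3.0, 243.7]
ee_rot: [0.001, 0.773, 0.634, 0.001]
ft_force: [1.4, 0.4, -0.3]
opening: 0.502
grasp_force: 0.0
```

Request:
play_rows(commands="0 0 0 0 -1.2 0 0.5;0 0 0 0 -2 0 0.5;0 0 0 0 -2 0 0.5;0 0 0 0 -2 0 0.5;0 0 0 0 -2 0 0.5")

```text
time_s: 31.2
ee_pos: [529.7, -80.1, 242.8]
ee_rot: [0.0, 0.773, 0.635, 0.0]
ft_force: [0.3, -0.4, -0.2]
opening: 0.499
grasp_force: 0.0
```

```bash
python3 - <<'E'
from fit import *
s=pose(); ims=shots(3); out=[]
for im,off in zip(ims,([.7,-1.4],[-.7,1.4])):
    o=proj(im,[571,181,70])[0].astype(int)-[35,40]
    a=cv2.resize(im['avg'][o[1]:o[1]+80,o[0]:o[0]+70].astype(np.uint8)[:,:,::-1],None,fx=5.5,fy=5.5,interpolation=cv2.INTER_CUBIC)
    t=np.radians(-11.3); R=cv2.Rodrigues(np.array([0,0,t]))[0]
    for q in M['bridge']:
        uv=(proj(im,q@R.T+[569.8+off[0],182.8+off[1],69])-o+.5)*5.5-.5
        cv2.polylines(a,[cv2.convexHull(uv.round().astype(np.int32))],True,(0,0,255),1)
    out.append(a)
cv2.imwrite('pics/r6.png',np.hstack(out))
E
```

```text
t 31.2 tcp [529.7 -80.1 242.8] closing deg -11.21 open 0.499 F [ 0.3 -0.4 -0.2] g 0.0 j7 -0.24
```

View pics/r6.png

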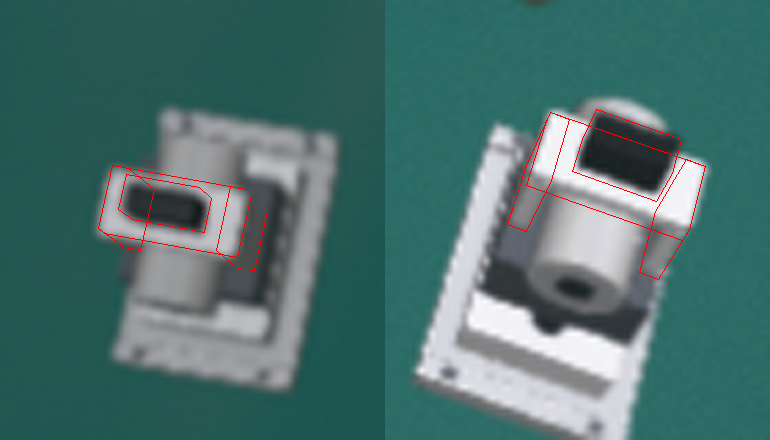

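The bridge stands astride the bar, and the overlay at feet height 69 mm agrees in both views: grip block at about (165,205) in the top view and (630,155) in the scene view. I'm handing the job in.

```bash
python3 -c "
from h import *
print(ctrl.close_job())"
```

```text
the job is handed in; nothing more can be done
None
```

The riser, V-block, thick bar and bridge are stacked in order on the rectangular pallet and released. The last pictures show the stack standing square, the arm stayed clear of the thin bar and the ring, and the job was handed in at about 31 s; no verdict was returned.

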